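# Shift the gear lever under test into third

### The job

The car gear shifter bolted to the bench is due for its third-gear check; its lever was left in the left-hand lane of the open H-gate. With the outside of the fingers push the knob to the cross channel, across to the right, then forward until it is fully home in third, the far right-hand slot seen from the robot, and leave it standing there. Only push the knob, never grip it, do not let the lever drop back into fourth (the near right-hand slot), and leave the bottle, weight, hex key and pad where they are.

Things in the scene. Friction and masses are not known exactly. Their poses are not given: they have to be found in the camera images.
- shifter: Gear shifter, fixed to the bench: aluminium plate 180 x 150 x 10 mm with a black housing 120 x 106 mm, topped by the gate plate (126 x 106 mm, upper face 117 mm above the bench). Origin: centre of the underside, on the bench. x = forward (away from the robot at yaw 0), y = left, z up; yaw within 0.3 rad. Cable stubs at the far end, 52 mm up, reach x = 104 mm.
- gate_centre (a point): Centre of the H-shaped cut, on the gate plate's upper face; axes as the shifter's. Two fore-aft lanes 20 mm left and right of it, 73 mm long, 17 mm wide, joined by a cross channel along y, 20 mm wide. First is far left, second near left, third far right, fourth near right. The lever's rod, 12 mm thick, stands in the cut; the tongues between the lanes stop it; their tips are rounded.
- knob_centre (a point): Centre of the gear knob, a black rounded block 40 x 40 x 46 mm on a steel rod, 165 mm from the lever's pivot, which lies on the shifter's z axis 30 mm above the bench. z points up the rod, x forward, y left. It stands 180 to 195 mm above the bench and moves up to 53 mm fore and aft and 38 mm left and right. Below the knob 35 mm of rod and collar stand free above the gate.
- lever_across (a joint): Lean of the lever to the left, rad: +0.235 at the stop of the left lane (first, second), -0.235 at the stop of the right lane (third, fourth). It can cross only while lever_fore_aft is within about 0.05 of 0 (rounded tongue tips guide it in from about 0.08). Dry friction, about 4 N at the knob, holds it where it is left.
- lever_fore_aft (a joint): Lean of the lever forward, rad: +0.33 fully home in a far slot (first, third), 0 in the cross channel, -0.33 fully home in a near slot (second, fourth). Starts anywhere from -0.31 to 0.31, in the left lane. Dry friction, about 4 N at the knob, holds it where it is left.
- knob_far: the far flank of the knob (part of the knob; origin at the knob's centre, axes as the lever's: z up the rod, x forward, y left): a nearly flat face 25 mm wide and 34 mm high, 20 mm from the knob's centre
- knob_near: the near flank of the knob (part of the knob; origin at the knob's centre, axes as the lever's: z up the rod, x forward, y left): a nearly flat face 25 mm wide and 34 mm high, 20 mm from the knob's centre
- knob_left: the left flank of the knob (part of the knob; origin at the knob's centre, axes as the lever's: z up the rod, x forward, y left): a nearly flat face 25 mm wide and 34 mm high, 20 mm from the knob's centre
- knob_right: the right flank of the knob (part of the knob; origin at the knob's centre, axes as the lever's: z up the rod, x forward, y left): a nearly flat face 25 mm wide and 34 mm high, 20 mm from the knob's centre
- bottle: Glue bottle, 41 mm across, 105 mm tall, upright on the bench left of the shifter; loose. Origin at the centre of its underside.
- weight: Small brass weight, 33 mm across, 40 mm tall, on the bench left of the shifter; loose. Origin at the centre of its underside.
- hex_key: Hex key, 32 x 92 x 9 mm, lying on the bench right of the shifter; loose. Origin at the centre of its underside.
- pad: Blue notebook, 148 x 109 x 14 mm, lying flat on the bench near the robot on the left; loose. Origin at the centre of its underside.

How it is judged:
By the outcome, as a careful person would: the job done as asked, in the order asked, and still so for the second after the job is handed in, with the robot touching nothing.
It also fails if it takes over 58 s, if anything falls off the work surface, if the arm or the gripper's body presses on something with over 40 N, if the wrist force passes 120 N, or if a joint passes its speed limit or range.

### The arm

A 6-joint arm with a two-finger parallel gripper is mounted at the origin on a cart in front of the work surface, level with it; the furniture and walls round the work are solid. World frame = base frame: x ahead of the robot, y to its left, z up, the work surface at z = 0. Lengths are in m, angles in rad, forces in N, time in s.
With the tool pointing down it reaches from about 0.425 to 0.95 m from the base axis. Payload 3.5 kg.
Tool frame: the origin (TCP) lies at the very end of the fingers, on their centre line; the grasp point (between the pads) lies 19 mm behind it; z points along the fingers, y is the line along which they close (so a half turn about z gives the same grasp; the last joint's range is limited). The gripper opens to 85 mm and grips with 20 to 120 N. Pads are 22 mm wide; open, the fingers measure 114 mm over their backs; the gripper's body (76 mm by 85 mm) begins 54 mm behind the grasp point. The pads swing forward as they close: fully open they stand 13 mm farther back than shut.
Start: joints at [-1.272, 0.286, 1.577, -0, 1.279, -0.15], TCP at [0.293, -0.608, 0.231] pointing down, gripper open.
Joint ranges: [-2.77, 2.77], [-0.9, 2.22], [0.21, 2.48], [-1.53, 4.67], [0.24, 2.81], [-2.84, 2.84]. Speed limits (rad/s): [2.79, 2.79, 3.14, 3.14, 3.14, 3.14].

### API

Orientations are given as a 3x3 rotation matrix whose columns are the frame's x, y, z axes.
In Python, from rig import r gives the robot as it stands.
- The arm moves only by the tool jog_arm, never from a script. Its argument "rows" is a list of rows, each a list of 6 numbers: the shift along the tool's x, y, z in units of 30 mm (1.0 is 30 mm), then the turn, a rotation vector about the tool's x, y, z in units of 6 degrees (1.0 is 6 degrees). In form: [[x, y, z, wx, wy, wz], ...]. A call has exactly 8 rows; each row is the pose to reach, as a shift and turn from the pose commanded when the call began, along the tool's axes at that moment; what a row does not reach only later rows make up. A row lasts 1/12 s, in which the tool goes at most 41.7 mm and 7.16 degrees, less where a joint would pass 70% of its speed; a pose out of reach is approached as far as the arm can. A call with a gripper value outside its range is refused whole. "grip" is the opening, from -1 (shut) to 1 (fully open), so that 0 is half open, set as the call begins (left out, the last holds). The fingers move at their own pace and stop on an object; "squeeze" is the grip in N (left out, the last holds). Time passes only in rows, so rows that repeat a pose let the fingers close, or fill a call up. It gives the time, the measured TCP pose, the force, the opening and the grip force at its end, in the units of the state.
- r.state(): the state, without advancing time (a new reading comes with each control period).
- r.get_image(name): name is "side" or "top"; returns a dict with "image" (420x560x3 uint8, red, green, blue), "camera_matrix" (3x3 intrinsics, pixels), "R" (3x3) and "t" (3): a world point X has camera coordinates R X + t. Camera axes: x right, y down, z forward; pixel columns grow to the right and rows downward; lengths in m; the calibration is good to about 2 mm. A picture is of the moment at which its call begins. There is no depth.
- r.finish_job(): hands the job in; it is judged then, once.
The state is a dict: "clock": time; "qpos": joint angles; "dq": joint speeds; "tau": joint torques, N m; "ee_pos": TCP position; "tcp_rot": TCP orientation; "wrist_force": force on the tool from outside, world axes, zero at the start; "wrist_torque": the same for the moment, N m; "gripper_width": opening from 0.0 (shut) to 1.0 (fully open); "grasp_force": force on a finger pad.
Only numpy, scipy, OpenCV 4.12 (cv2) and the standard library are available. Lean on these libraries where they do the work, as an engineer would, in place of code of your own. Each camera call takes 0.05 s, during which the arm holds its last target. There are 200 camera calls.

## Working session

There is one attempt and no reset: what is moved stays moved. The work goes in short steps, Python scripts to look and compute and a tool call to move; the robot and the scene stay as the last step left them, time stands still between calls to the robot, and variables do not carry over. Pictures are saved under pics/ and viewed, at most 10 in all, crops included, and the job is handed in when it is done.

Besides the shell and the picture viewer there is one more tool, called after ">>>" by a JSON object that holds its "name" and its "arguments", one argument or row to a line. jog_arm: Moves the arm, as the interface text tells. Its arguments: {"type":"object","properties":{"rows":{"type":"array"},"grip":{"type":"number"},"squeeze":{"type":"number"}},"required":["rows"]}

```bash
mkdir -p pics; python3 - <<'E'
from rig import r
import cv2,numpy as np,pickle
d={}
for n in("side","top"):
    g=r.get_image(n);d[n]=g;cv2.imwrite(f"pics/{n}0.png",g["image"][:,:,::-1])
    print(n,-g["R"].T@g["t"],g["R"][2],g["camera_matrix"][0,0])
pickle.dump(d,open("d0.pkl","wb"))
s=r.state();print(s["clock"],s["ee_pos"],s["tcp_rot"])
E
```

```text
side [0.13017428 0.81433861 0.52475   ] [ 0.37580214 -0.83382851 -0.40435476] 452.3950645034204
top [0.38557717 0.07474411 1.0258291 ] [ 0.09409406 -0.02754515 -0.99518218] 481.23000076700447
0.1 [ 0.29276685 -0.60753576  0.23003485] [[ 9.00961435e-01  4.33898771e-01 -5.91748695e-04]
 [ 4.33899002e-01 -9.00959024e-01  2.11990643e-03]
 [ 3.86683468e-04 -2.16671311e-03 -9.99997578e-01]]
```

View pics/side0.png

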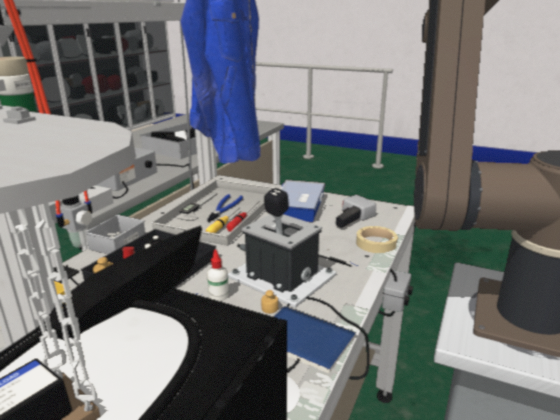

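View pics/top0.png

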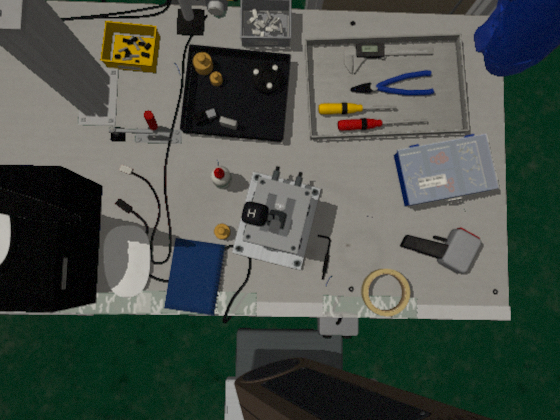

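The top view shows the shifter near (278,220), with the knob near (256,213). In the side view the knob is near (276,200). I'll enlarge both for exact points.

```bash
python3 - <<'E'
import cv2,numpy as np,pickle
d=pickle.load(open("d0.pkl","rb"))
a=d["top"]["image"][160:280,205:345];b=d["side"]["image"][175:315,205:345]
a=cv2.resize(a,None,fx=5.6,fy=5,interpolation=cv2.INTER_CUBIC) if 0 else cv2.resize(a,(700,600),interpolation=cv2.INTER_CUBIC)
b=cv2.resize(b,(600,600),interpolation=cv2.INTER_CUBIC)
cv2.imwrite("pics/tc.png",a[:,:,::-1]);cv2.imwrite("pics/sc.png",b[:,:,::-1])
E
```

```text
(no output)
```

View pics/tc.png

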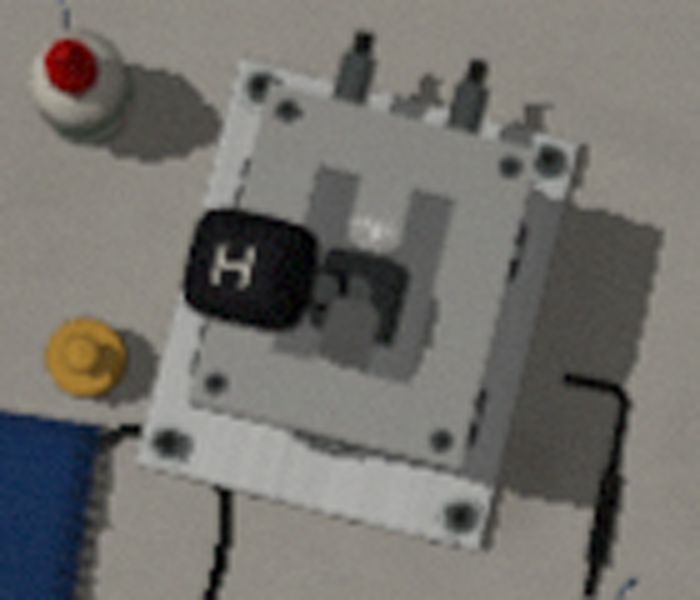

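View pics/sc.png

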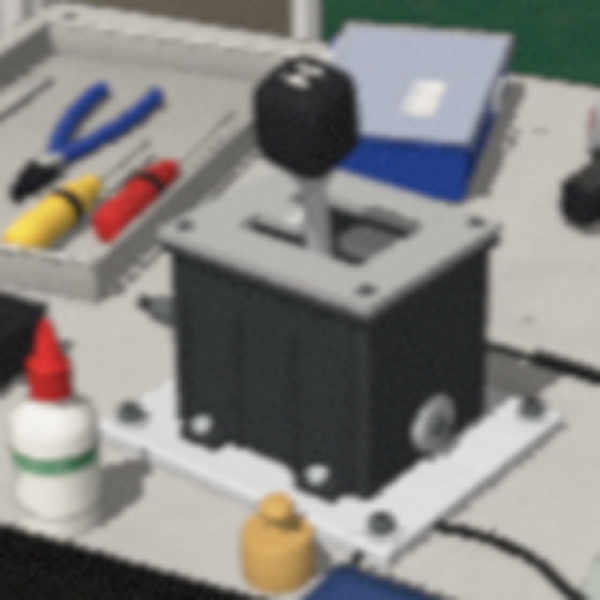

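In the top crop the gate screws are at (288,110), (512,166), (215,383) and (441,440), and the knob is at (251,270). In the side crop the knob centre is at (306,118).

```bash
cat >h.py <<'E'
import numpy as np,pickle,cv2
from scipy.spatial.transform import Rotation as Ro
def ray(g,p):
    o=-g["R"].T@g["t"];v=g["R"].T@np.linalg.solve(g["camera_matrix"],[p[0],p[1],1.]);return o,v/np.linalg.norm(v)
def plane(g,p,z):
    o,v=ray(g,p);return o+v*(z-o[2])/v[2]
def tri(*rs):
    A=sum(np.eye(3)-np.outer(v,v) for o,v in rs);b=sum((np.eye(3)-np.outer(v,v))@o for o,v in rs);return np.linalg.solve(A,b)
E
python3 - <<'E'
from h import *
d=pickle.load(open("d0.pkl","rb"));T,S=d["top"],d["side"]
P=np.array([plane(T,(205+a/5,160+b/5),.117) for a,b in[(288,110),(512,166),(215,383),(441,440)]])
f=(P[0]+P[1]-P[2]-P[3]);l=P[0]+P[2]-P[1]-P[3]
print(P.round(4),np.arctan2(f[1],f[0]),np.arctan2(-l[0],l[1]));c=P.mean(0)
yaw=(np.arctan2(f[1],f[0])+np.arctan2(-l[0],l[1]))/2
# side-view gate screws
Q=np.array([plane(S,(205+a*.2333,175+b*.2333),.117) for a,b in[(186,225),(368,290),(476,222)]]);print(Q.round(4), ((Q[0]+Q[2])/2).round(4))
print("c",c,yaw)
k=tri(ray(T,(255.2,214)),ray(S,(276.4,202.5)));print("knob",k)
R=Ro.from_euler("z",yaw).as_matrix();q=R.T@(k-[c[0],c[1],.03]);print(q,np.linalg.norm(q),"fa",np.arcsin(q[0]/.165),"ac",np.arctan2(q[1],q[2]))
for n,p in(("bottle",(221,177)),("wt",(222,231))):print(n,plane(T,p,.08 if n=="bottle" else .03))
E
```

```text
[[0.5438 0.0902 0.117 ]
 [0.5242 0.0043 0.117 ]
 [0.4389 0.1154 0.117 ]
 [0.4191 0.0296 0.117 ]] -0.23616264479242421 -0.22552146032157575
[[0.5438 0.0889 0.117 ]
 [0.4382 0.113  0.117 ]
 [0.4191 0.0282 0.117 ]] [0.4815 0.0585 0.117 ]
c [0.48151309 0.05988538 0.117     ] -0.23084205255699997
knob [0.47430341 0.10058486 0.18930131]
[-0.01633037  0.03797034  0.15930131] 0.16457623032096982 fa -0.09913424757804083 ac 0.23398944710952022
bottle [0.55833114 0.17355135 0.08      ]
wt [0.45449242 0.17323026 0.03      ]
```

```bash
cat >>h.py <<'E'
C=np.array([.4815,.0592,0]);YAW=-.231;R=Ro.from_euler("z",YAW).as_matrix()
def show(*tg):
    """targets in shifter axes (x,y,z) -> jog units from the present pose; also prints local pose"""
    from rig import r
    s=r.state();p=s["ee_pos"];M=s["tcp_rot"]
    print("t",round(s["clock"],2),"local",(R.T@(p-C)).round(4),"F",np.round(R.T@s["wrist_force"],1),"w",s["gripper_width"])
    G=R@np.diag([1,-1,-1.])
    rv=Ro.from_matrix(M.T@G).as_rotvec(degrees=True)/6
    for t in tg: print(t,(M.T@(C+R@np.array(t)-p)/.03).round(2),rv.round(2))
E
python3 - <<'E'
from h import *
w=R.T@(np.array([.46,-.25,.26])-C);show(tuple(w.round(3)),(-.065,.038,.26),(-.065,.038,.172))
E
```

```text
t 0.1 local [-0.0311 -0.6922  0.23  ] F [-0.5 -0.1  0.3] w 0.9968864534391962
(np.float64(0.05), np.float64(-0.306), np.float64(0.26)) [10.2  -8.32 -0.98] [-0.02  0.    6.49]
(-0.065, 0.038, 0.26) [ 14.42 -19.64  -0.95] [-0.02  0.    6.49]
(-0.065, 0.038, 0.172) [ 14.42 -19.64   1.98] [-0.02  0.    6.49]
```

>>> {"name": "jog_arm", "arguments": {
  "rows": [
    [1.3,-1.0,-0.5,0,0,0.8],
    [2.6,-2.0,-1,0,0,1.6],
    [3.8,-3.1,-1,0,0,2.4],
    [5.1,-4.2,-1,0,0,3.2],
    [6.4,-5.2,-1,0,0,4.0],
    [7.7,-6.3,-1,0,0,4.8],
    [9.0,-7.3,-1,0,0,5.6],
    [10.2,-8.3,-1,0,0,6.5]
  ],
  "grip": -1
}}

```text
clock: 0.77
ee_pos: [0.4331, -0.3078, 0.2608]
tcp_rot: [[0.972, -0.234, -0.0], [-0.234, -0.972, 0.0], [-0.0, -0.0, -1.0]]
wrist_force: [0.6, 0.8, 0.0]
gripper_width: 0.002
grasp_force: 0.0
```

```bash
python3 - <<'E'
from h import *
show((-.065,.038,.26),(-.065,.038,.172))
E
```

```text
t 0.77 local [ 0.037  -0.3683  0.2608] F [0.4 0.9 0. ] w 0.0024706877692266507
(-0.065, 0.038, 0.26) [ -3.47 -13.52   0.03] [-0.    0.   -0.05]
(-0.065, 0.038, 0.172) [ -3.47 -13.52   2.97] [-0.    0.   -0.05]
```

>>> {"name": "jog_arm", "arguments": {
  "rows": [
    [-0.5,-1.3,0,0,0,0],
    [-1.0,-2.6,0,0,0,0],
    [-1.6,-4.0,0,0,0,0],
    [-2.2,-5.3,0,0,0,0],
    [-2.7,-6.6,0,0,0,0],
    [-3.3,-8.0,0,0,0,0],
    [-3.7,-9.3,0,0,0,0],
    [-3.8,-10.4,0,0,0,0]
  ]
}}

```text
clock: 1.43
ee_pos: [0.3921, 0.0217, 0.261]
tcp_rot: [[0.973, -0.231, 0.0], [-0.231, -0.973, -0.0], [0.0, 0.0, -1.0]]
wrist_force: [1.2, 0.4, -0.3]
gripper_width: -0.0
grasp_force: 0.0
```

>>> {"name": "jog_arm", "arguments": {
  "rows": [
    [0,-0.5,0,0,0,0],
    [0,-1,0,0,0,0],
    [0,-1,0,0,0,0],
    [0,-1,0,0,0,0],
    [0,-1,0,0,0,0],
    [0,-1,0,0,0,0],
    [0,-1,0,0,0,0],
    [0,-1,0,0,0,0]
  ]
}}

```text
clock: 2.1
ee_pos: [0.4006, 0.0483, 0.2612]
tcp_rot: [[0.973, -0.231, -0.0], [-0.231, -0.973, -0.0], [-0.0, 0.0, -1.0]]
wrist_force: [0.6, 0.1, -0.4]
gripper_width: -0.003
grasp_force: 0.0
```

```bash
python3 - <<'E'
from h import *
show((-.065,.038,.26),(-.065,.038,.172))
E
```

```text
t 2.1 local [-0.0763 -0.0291  0.2612] F [ 0.6  0.2 -0.4] w -0.002726674890371339
(-0.065, 0.038, 0.26) [ 0.37 -2.24  0.04] [ 0.    0.   -0.02]
(-0.065, 0.038, 0.172) [ 0.37 -2.24  2.97] [ 0.    0.   -0.02]
```

>>> {"name": "jog_arm", "arguments": {
  "rows": [
    [0.2,-1.0,0.5,0,0,0],
    [0.35,-2.0,1.0,0,0,0],
    [0.35,-2.25,1.8,0,0,0],
    [0.35,-2.25,2.5,0,0,0],
    [0.35,-2.25,3,0,0,0],
    [0.35,-2.25,3,0,0,0],
    [0.35,-2.25,3,0,0,0],
    [0.35,-2.25,3,0,0,0]
  ]
}}

```text
clock: 2.77
ee_pos: [0.4271, 0.112, 0.1724]
tcp_rot: [[0.973, -0.231, 0.002], [-0.231, -0.973, 0.0], [0.002, -0.0, -1.0]]
wrist_force: [0.3, -0.8, 0.2]
gripper_width: -0.0
grasp_force: 0.0
```

```bash
python3 - <<'E'
from h import *
from rig import r
show((-.047,.038,.172),(-.031,.038,.172))
a=r.get_image("top")["image"][140:290,175:375];b=r.get_image("side")["image"][150:300,180:380]
cv2.imwrite("pics/c1.png",np.vstack([cv2.resize(x,(400,300),interpolation=cv2.INTER_CUBIC) for x in(a,b)])[:,:,::-1])
E
```

```text
t 2.77 local [-0.065   0.039   0.1724] F [ 0.4 -0.7  0.2] w -4.102866960862522e-05
(-0.047, 0.038, 0.172) [0.6  0.03 0.02] [-0.   -0.02 -0.02]
(-0.031, 0.038, 0.172) [1.13 0.03 0.02] [-0.   -0.02 -0.02]
```

View pics/c1.png

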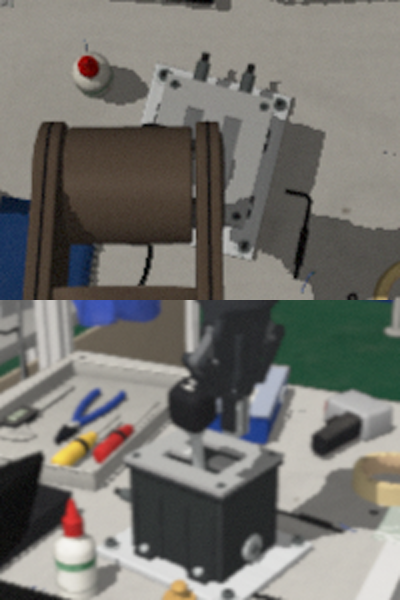

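The side view shows the shut fingers just on the robot side of the knob (knob at about (190,405), fingers at about (240,405)), with a small gap. The arm hides the knob in the top view.

>>> {"name": "jog_arm", "arguments": {
  "rows": [
    [0.2,0,0,0,0,0],
    [0.4,0,0,0,0,0],
    [0.5,0,0,0,0,0],
    [0.6,0,0,0,0,0],
    [0.75,0,0,0,0,0],
    [0.9,0,0,0,0,0],
    [1.05,0,0,0,0,0],
    [1.05,0,0,0,0,0]
  ]
}}

```text
clock: 3.53
ee_pos: [0.4576, 0.1051, 0.1712]
tcp_rot: [[0.973, -0.23, 0.0], [-0.23, -0.973, 0.0], [-0.0, -0.0, -1.0]]
wrist_force: [-2.6, 1.0, 2.5]
gripper_width: 0.0
grasp_force: 1.3
```

```bash
cat >>h.py <<'E'
def lever(im,tag,box=(240,340,175,260)):
    from rig import r
    g=r.get_image("side");a=g["image"];cv2.imwrite(f"pics/{tag}.png",cv2.resize(a[155:305,190:390],(800,600),interpolation=cv2.INTER_CUBIC)[:,:,::-1]);return g
def proj(g,fa,ac):
    c,s=np.cos,np.sin
    q=.165*np.array([s(fa),c(fa)*s(ac),c(fa)*c(ac)])
    X=g["R"]@(C+[0,0,.03]+R@q)+g["t"];u=g["camera_matrix"]@X;return u[:2]/u[2]
E
python3 - <<'E'
from h import *
show();g=lever(0,"s2")
for f in(-.1,-.05,0,.05):p=proj(g,f,.234);print(f,p.round(1),((p-[190,155])*4).round())
E
```

```text
t 3.53 local [-0.0338  0.0392  0.1712] F [-2.7  0.4  2.5] w 0.00017046183491090542
-0.1 [276.5 202.2] [346. 189.]
-0.05 [273.1 200.9] [332. 184.]
0 [269.8 199.8] [319. 179.]
0.05 [266.5 198.9] [306. 176.]
```

View pics/s2.png

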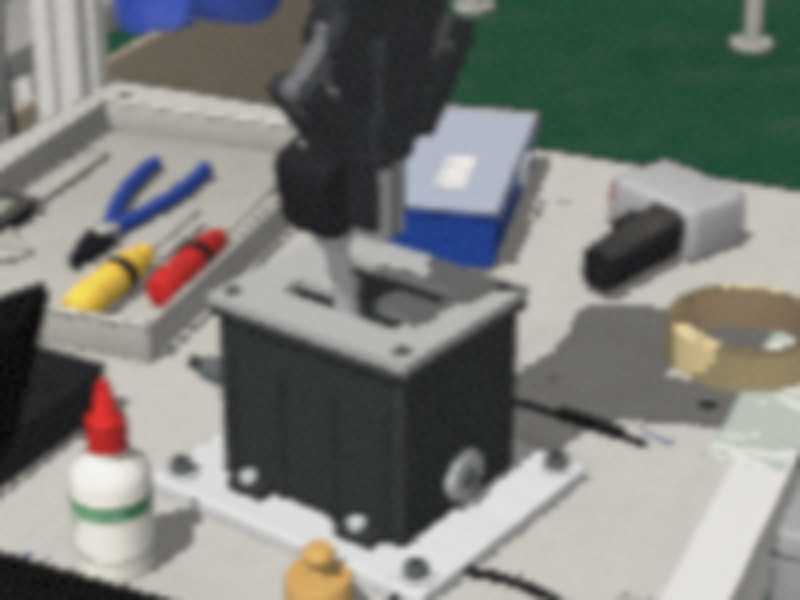

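Contact made. The knob's left edge is at column 278, which puts its centre near 326, so fore-aft is about -0.02 to -0.03. I'll nudge it 3 mm more, back off and go round to the left flank.

>>> {"name": "jog_arm", "arguments": {
  "rows": [
    [0.05,0,0,0,0,0],
    [0.1,0,0,0,0,0],
    [0.1,0,0,0,0,0],
    [0.1,0,0,0,0,0],
    [-0.2,0,0,0,0,0],
    [-0.6,0,0,0,0,0],
    [-0.9,0,0,0,0,0],
    [-0.9,0,0,0,0,0]
  ]
}}

```text
clock: 4.25
ee_pos: [0.4291, 0.1115, 0.1707]
tcp_rot: [[0.973, -0.229, -0.0], [-0.229, -0.973, -0.0], [-0.0, 0.001, -1.0]]
wrist_force: [0.5, 1.2, 0.2]
gripper_width: 0.002
grasp_force: 0.0
```

```bash
python3 - <<'E'
from h import *
show((-.06,.1,.172),(0,.1,.172));g=lever(0,"s3")
a=g["image"][155:305,190:390].astype(int)
m=(a.max(2)<60).astype(np.uint8)
for row in range(36,60,3):
    x=np.where(m[row,60:130])[0]+60; sp=np.split(x,np.where(np.diff(x)>1)[0]+1); print((row)*4,[(4*s[0],4*s[-1]+4) for s in sp if len(s)>3])
for f in(-.05,0,.05):p=proj(g,f,.234);print(f,((p-[190,155])*4).round())
E
```

```text
t 4.25 local [-0.0629  0.0389  0.1707] F [0.3 1.3 0.2] w 0.0021847804469050333
(-0.06, 0.1, 0.172) [ 0.1  -2.04 -0.04] [ 0.01  0.   -0.  ]
(0, 0.1, 0.172) [ 2.1  -2.04 -0.04] [ 0.01  0.   -0.  ]
144 [(np.int64(328), np.int64(472))]
156 [(np.int64(276), np.int64(460))]
168 [(np.int64(276), np.int64(456))]
180 [(np.int64(276), np.int64(368)), (np.int64(400), np.int64(436))]
192 [(np.int64(280), np.int64(368)), (np.int64(404), np.int64(428))]
204 [(np.int64(280), np.int64(368)), (np.int64(404), np.int64(428))]
216 [(np.int64(284), np.int64(356)), (np.int64(404), np.int64(428))]
228 [(np.int64(312), np.int64(344)), (np.int64(404), np.int64(428))]
-0.05 [332. 184.]
0 [319. 179.]
0.05 [306. 176.]
```

Span 276–368 at mid-knob puts the centre at 322, so fore-aft is about -0.01, in the channel. Next: round to the left flank.

>>> {"name": "jog_arm", "arguments": {
  "rows": [
    [0,-0.5,0,0,0,0],
    [0,-1.0,0,0,0,0],
    [0,-1.6,0,0,0,0],
    [0,-2.1,0,0,0,0],
    [0.3,-2.1,0,0,0,0],
    [0.9,-2.1,0,0,0,0],
    [1.5,-2.1,0,0,0,0],
    [2.1,-2.1,0,0,0,0]
  ]
}}

```text
clock: 4.97
ee_pos: [0.5079, 0.1574, 0.1713]
tcp_rot: [[0.973, -0.229, 0.001], [-0.229, -0.973, -0.001], [0.001, 0.0, -1.0]]
wrist_force: [0.5, -0.7, 0.2]
gripper_width: 0.0
grasp_force: 0.0
```

>>> {"name": "jog_arm", "arguments": {
  "rows": [
    [0,0,0,0,0,0],
    [0,0,0,0,0,0],
    [0,0,0,0,0,0],
    [0,0,0,0,0,0],
    [0,0,0,0,0,0],
    [0,0.1,0,0,0,0],
    [0,0.2,0,0,0,0],
    [0,0.3,0,0,0,0]
  ]
}}

```text
clock: 5.63
ee_pos: [0.5041, 0.1492, 0.1713]
tcp_rot: [[0.973, -0.229, 0.0], [-0.229, -0.973, -0.0], [0.0, 0.0, -1.0]]
wrist_force: [-0.3, -1.0, 0.1]
gripper_width: 0.0
grasp_force: 0.0
```

```bash
python3 - <<'E'
from h import *
show((0,.076,.172),(0,.03,.172),(0,0,.172))
E
```

```text
t 5.63 local [0.0014 0.0928 0.1713] F [-0.1 -1.   0.1] w 0.0002687610575539353
(0, 0.076, 0.172) [-0.05  0.56 -0.02] [ 0.   -0.   -0.01]
(0, 0.03, 0.172) [-0.04  2.09 -0.02] [ 0.   -0.   -0.01]
(0, 0, 0.172) [-0.04  3.09 -0.02] [ 0.   -0.   -0.01]
```

>>> {"name": "jog_arm", "arguments": {
  "rows": [
    [0,0.2,0,0,0,0],
    [0,0.4,0,0,0,0],
    [0,0.6,0,0,0,0],
    [0,0.8,0,0,0,0],
    [0,1.0,0,0,0,0],
    [0,1.2,0,0,0,0],
    [0,1.4,0,0,0,0],
    [0,1.5,0,0,0,0]
  ]
}}

```text
clock: 6.3
ee_pos: [0.4962, 0.1064, 0.1753]
tcp_rot: [[0.973, -0.231, 0.007], [-0.231, -0.973, 0.004], [0.005, -0.005, -1.0]]
wrist_force: [-1.5, 7.3, 11.9]
gripper_width: 0.001
grasp_force: 6.2
```

```bash
python3 - <<'E'
from h import *
show((0,0,.172));g=lever(0,"s4")
E
```

```text
t 6.3 local [0.0035 0.0493 0.1753] F [-3.1  6.7 11.9] w 0.0013818656108618443
(0, 0, 0.172) [-0.11  1.64  0.1 ] [-0.05 -0.05 -0.02]
```

View pics/s4.png

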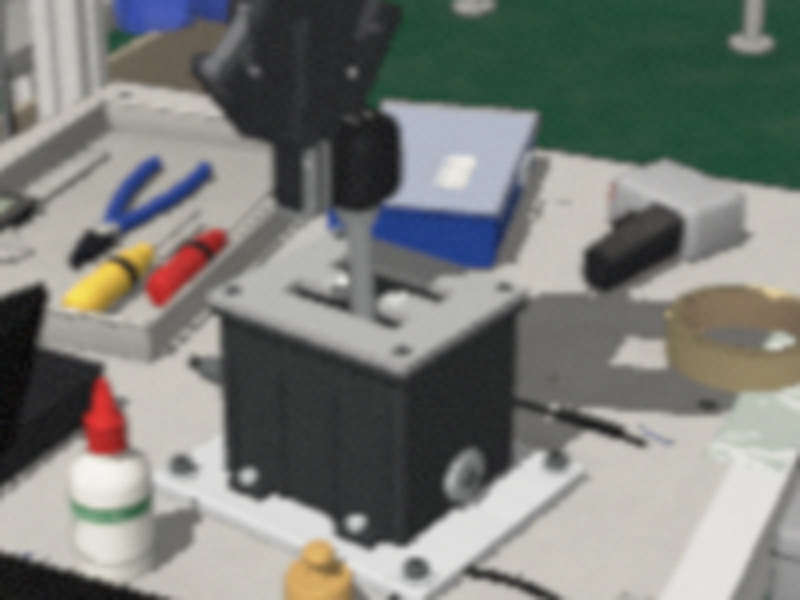

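The knob is now at about (366,160) with the fingers on its left, so it has crossed part of the way. There is an upward force of 12 N. The sloped knuckles on the tool's y side probably touch the knob's top. I'll solve for the lever angles.

```bash
python3 - <<'E'
from h import *
from scipy.optimize import fsolve
import pickle
d=pickle.load(open("d0.pkl","rb"));g=d["side"]
for px in((366,160),(364,163)):
    t=np.array(px)/4+[190,155];print(px,fsolve(lambda v:proj(g,*v)-t,[0,0]))
for a in(.234,.1,0,-.1,-.234):print(a,[((proj(g,f,a)-[190,155])*4).round() for f in(-.05,0,.05)])
# fingertip
X=g["R"]@(C+R@np.array([.0035,.0493,.1753]))+g["t"];u=g["camera_matrix"]@X;print((u[:2]/u[2]-[190,155])*4)
E
```

```text
(366, 160) [-0.05091795  0.07583155]
(364, 163) [-0.05787109  0.09430829]
0.234 [array([332., 184.]), array([319., 179.]), array([306., 176.])]
0.1 [array([361., 163.]), array([347., 159.]), array([334., 155.])]
0 [array([381., 152.]), array([368., 147.]), array([355., 144.])]
-0.1 [array([402., 143.]), array([389., 139.]), array([376., 136.])]
-0.234 [array([427., 138.]), array([415., 134.]), array([402., 131.])]
[299.23623398 213.69964431]
```

Allowing for the fingers hiding part of the knob, its right edge (401) puts the centre near (354,158). That gives fore-aft about -0.025 and across about 0.1, still in the channel. I'll retreat and turn the tool a quarter so its flat side does the sideways push.

>>> {"name": "jog_arm", "arguments": {
  "rows": [
    [0,-0.3,0,0,0,0],
    [0,-0.7,0,0,0,0],
    [0,-1.2,0,0,0,0],
    [0,-1.2,0,0,0,-1.1],
    [0,-1.2,0,0,0,-2.2],
    [0,-1.2,0,0,0,-3.3],
    [0,-1.2,0,0,0,-4.4],
    [0,-1.2,0,0,0,-5.5]
  ]
}}

```text
clock: 7.02
ee_pos: [0.5018, 0.141, 0.1702]
tcp_rot: [[0.939, 0.343, -0.002], [0.343, -0.939, -0.0], [-0.002, -0.0, -1.0]]
wrist_force: [-0.1, -0.4, 0.2]
gripper_width: 0.002
grasp_force: 0.0
```

>>> {"name": "jog_arm", "arguments": {
  "rows": [
    [0,0,0,0,0,-1.1],
    [0,0,0,0,0,-2.2],
    [0,0,0,0,0,-3.3],
    [0,0,0,0,0,-4.4],
    [0,0,0,0,0,-5.5],
    [0,0,0,0,0,-6.6],
    [0,0,0,0,0,-7.7],
    [0,0,0,0,0,-8.7]
  ]
}}

```text
clock: 7.68
ee_pos: [0.5018, 0.141, 0.1703]
tcp_rot: [[0.305, 0.952, -0.002], [0.952, -0.305, -0.0], [-0.001, -0.002, -1.0]]
wrist_force: [0.1, 0.2, -0.2]
gripper_width: 0.002
grasp_force: 0.0
```

>>> {"name": "jog_arm", "arguments": {
  "rows": [
    [0,0,0,0,0,-0.8],
    [0,0,0,0,0,-0.8],
    [0,0,0,0,0,-0.8],
    [0,0,0,0,0,-0.8],
    [0,0,0,0,0,-0.8],
    [0,0,0,0,0,-0.8],
    [0,0,0,0,0,-0.8],
    [0,0,0,0,0,-0.8]
  ]
}}

```text
clock: 8.35
ee_pos: [0.5023, 0.1406, 0.1712]
tcp_rot: [[0.23, 0.973, -0.0], [0.973, -0.23, 0.0], [0.0, -0.0, -1.0]]
wrist_force: [0.0, -0.5, 0.1]
gripper_width: 0.0
grasp_force: 0.0
```

```bash
python3 - <<'E'
from h import *
show((-.003,.05,.172),(-.003,-.003,.172));g=lever(0,"s5")
E
```

```text
t 8.35 local [0.0016 0.084  0.1712] F [ 0.1 -0.5  0.1] w 0.00012461711142822203
(-0.003, 0.05, 0.172) [-1.13 -0.15 -0.03] [-0.    0.   14.99]
(-0.003, -0.003, 0.172) [-2.9  -0.15 -0.03] [-0.    0.   14.99]
```

View pics/s5.png

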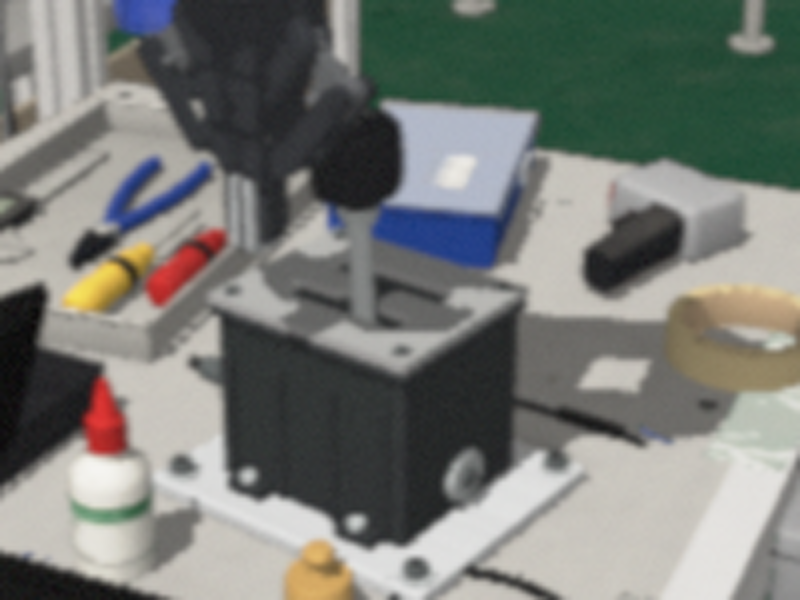

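The knob spans columns 313–402 and rows 105–208. Centre (357,158) gives fore-aft about -0.035 and across about 0.1. I'll push right with a slight forward drift.

>>> {"name": "jog_arm", "arguments": {
  "rows": [
    [-0.3,-0.3,0,0,0,0],
    [-0.7,-0.3,0,0,0,0],
    [-1.0,-0.3,0,0,0,0],
    [-1.2,-0.27,0,0,0,0],
    [-1.4,-0.23,0,0,0,0],
    [-1.6,-0.19,0,0,0,0],
    [-1.8,-0.15,0,0,0,0],
    [-1.9,-0.1,0,0,0,0]
  ]
}}

```text
clock: 9.07
ee_pos: [0.4871, 0.0865, 0.1733]
tcp_rot: [[0.231, 0.973, 0.002], [0.973, -0.231, 0.004], [0.004, 0.001, -1.0]]
wrist_force: [-0.1, 4.4, 1.5]
gripper_width: -0.002
grasp_force: 2.2
```

```bash
python3 - <<'E'
from h import *
show((0,-.003,.172));g=lever(0,"s6")
E
```

```text
t 9.07 local [-0.0008  0.0279  0.1733] F [-1.1  4.2  1.5] w -0.0023114990748415443
(0, -0.003, 0.172) [-1.03  0.03  0.04] [-0.03 -0.04 14.98]
```

View pics/s6.png

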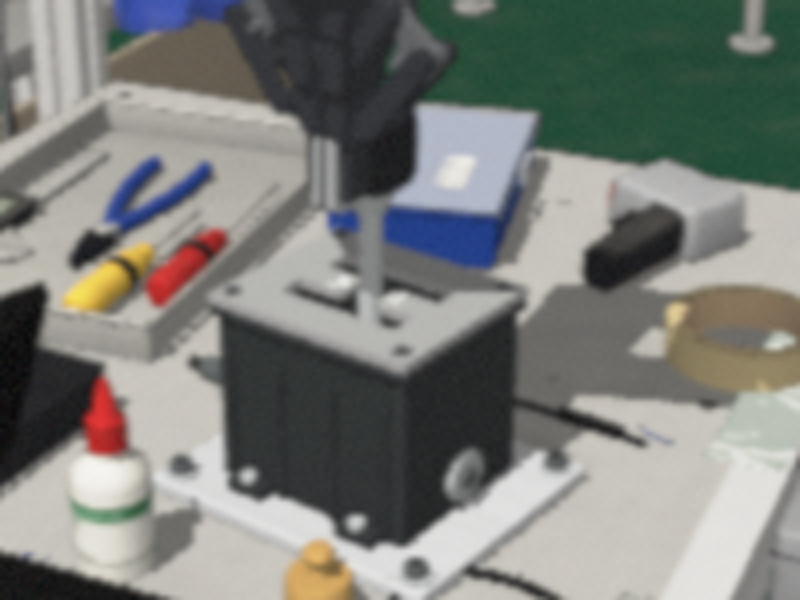

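The force is a clean 4 N and the knob's right edge is at 415, so it is near mid-channel with fore-aft about 0. Continue to the stop.

>>> {"name": "jog_arm", "arguments": {
  "rows": [
    [-0.2,0,0,0,0,0],
    [-0.4,0,0,0,0,0],
    [-0.6,0,0,0,0,0],
    [-0.75,0,0,0,0,0],
    [-0.9,0,0,0,0,0],
    [-1.0,0,0,0,0,0],
    [-1.05,0,0,0,0,0],
    [-1.1,0,0,0,0,0]
  ]
}}

```text
clock: 9.78
ee_pos: [0.4801, 0.0565, 0.1717]
tcp_rot: [[0.233, 0.973, 0.005], [0.973, -0.233, 0.009], [0.01, 0.003, -1.0]]
wrist_force: [6.3, 17.3, 0.8]
gripper_width: 0.002
grasp_force: 9.1
```

```bash
python3 - <<'E'
from h import *
show()
E
```

```text
t 9.78 local [-0.0008 -0.0029  0.1717] F [ 2.1 18.3  0.8] w 0.00158667374253886
```

It's at the right-hand stop: 18 N, with the finger where predicted. Now retreat, turn back and go round to the near flank.

>>> {"name": "jog_arm", "arguments": {
  "rows": [
    [0.3,0,0,0,0,0],
    [0.9,0,0,0,0,0],
    [1.6,0,0,0,0,0],
    [1.8,0,0,0,0,1.1],
    [1.8,0,0,0,0,2.2],
    [1.8,0,0,0,0,3.3],
    [1.8,0,0,0,0,4.4],
    [1.8,0,0,0,0,5.5]
  ]
}}

```text
clock: 10.45
ee_pos: [0.4897, 0.1053, 0.1696]
tcp_rot: [[0.726, 0.688, -0.004], [0.688, -0.726, -0.003], [-0.005, -0.001, -1.0]]
wrist_force: [0.0, -0.5, -0.1]
gripper_width: -0.001
grasp_force: 0.0
```

>>> {"name": "jog_arm", "arguments": {
  "rows": [
    [0,0,0,0,0,1.1],
    [0,0,0,0,0,2.2],
    [0,0,0,0,0,3.3],
    [0,0,0,0,0,4.4],
    [0,0,0,0,0,5.5],
    [0,0,0,0,0,6.6],
    [0,0,0,0,0,7.7],
    [0,0,0,0,0,8.7]
  ]
}}

```text
clock: 11.12
ee_pos: [0.4897, 0.1051, 0.1696]
tcp_rot: [[0.988, -0.153, -0.004], [-0.153, -0.988, -0.003], [-0.004, 0.004, -1.0]]
wrist_force: [-0.3, -0.1, 1.1]
gripper_width: -0.005
grasp_force: 0.0
```

>>> {"name": "jog_arm", "arguments": {
  "rows": [
    [0,0,0,0,0,0.8],
    [0,0,0,0,0,0.8],
    [0,0,0,0,0,0.8],
    [0,0,0,0,0,0.8],
    [0,0,0,0,0,0.8],
    [0,0,0,0,0,0.8],
    [0,0,0,0,0,0.8],
    [0,0,0,0,0,0.8]
  ]
}}

```text
clock: 11.78
ee_pos: [0.4911, 0.1062, 0.1712]
tcp_rot: [[0.973, -0.229, -0.0], [-0.229, -0.973, -0.0], [0.0, 0.0, -1.0]]
wrist_force: [-0.2, 0.2, -0.5]
gripper_width: 0.002
grasp_force: 0.0
```

```bash
python3 - <<'E'
from h import *
show((-.05,.04,.171),(-.047,-.039,.171));g=lever(0,"s7")
E
```

```text
t 11.78 local [-0.0014  0.048   0.1712] F [-0.3  0.2 -0.5] w 0.0018159423387860705
(-0.05, 0.04, 0.171) [-1.62  0.27  0.01] [ 0. -0. -0.]
(-0.047, -0.039, 0.171) [-1.52  2.9   0.01] [ 0. -0. -0.]
```

View pics/s7.png

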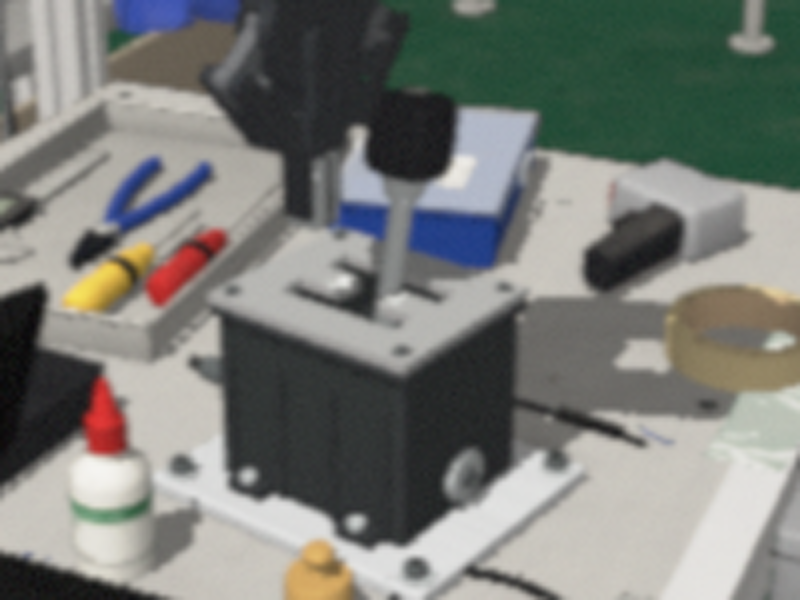

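The knob is at (411,135), against (415,134) predicted for the right stop in the channel, so it's correct. Now to the near flank. That was my tenth picture, so the rest is checked numerically.

>>> {"name": "jog_arm", "arguments": {
  "rows": [
    [-0.6,0,0,0,0,0],
    [-1.2,0,0,0,0,0],
    [-1.6,0,0,0,0,0],
    [-1.6,0.2,0,0,0,0],
    [-1.6,1.0,0,0,0,0],
    [-1.6,1.9,0,0,0,0],
    [-1.6,2.6,0,0,0,0],
    [-1.6,2.9,0,0,0,0]
  ]
}}

```text
clock: 12.5
ee_pos: [0.4245, 0.0306, 0.1715]
tcp_rot: [[0.973, -0.231, 0.001], [-0.231, -0.973, -0.001], [0.001, 0.001, -1.0]]
wrist_force: [0.1, 0.2, 0.7]
gripper_width: -0.001
grasp_force: 0.0
```

>>> {"name": "jog_arm", "arguments": {
  "rows": [
    [0,0,0,0,0,0],
    [0,0,0,0,0,0],
    [0,0,0,0,0,0],
    [0,0,0,0,0,0],
    [0.1,0,0,0,0,0],
    [0.2,0,0,0,0,0],
    [0.3,0,0,0,0,0],
    [0.3,0,0,0,0,0]
  ]
}}

```text
clock: 13.17
ee_pos: [0.4339, 0.0307, 0.1713]
tcp_rot: [[0.973, -0.229, 0.0], [-0.229, -0.973, -0.0], [0.0, -0.0, -1.0]]
wrist_force: [1.0, -0.2, -0.4]
gripper_width: -0.005
grasp_force: 0.0
```

```bash
python3 - <<'E'
from h import *
show((0,-.039,.171),(.018,-.039,.171))
E
```

```text
t 13.17 local [-0.0398 -0.0387  0.1713] F [ 1.   0.1 -0.4] w -0.00538074612718952
(0, -0.039, 0.171) [1.33 0.01 0.01] [-0. -0. -0.]
(0.018, -0.039, 0.171) [1.93 0.01 0.01] [-0. -0. -0.]
```

>>> {"name": "jog_arm", "arguments": {
  "rows": [
    [0.2,0,0.05,0,0,0],
    [0.4,0,0.1,0,0,0],
    [0.6,0,0.15,0,0,0],
    [0.8,0,0.15,0,0,0],
    [1.0,0,0.15,0,0,0],
    [1.2,0,0.15,0,0,0],
    [1.35,0,0.15,0,0,0],
    [1.5,0,0.15,0,0,0]
  ]
}}

```text
clock: 13.83
ee_pos: [0.4769, 0.0205, 0.1661]
tcp_rot: [[0.973, -0.23, -0.002], [-0.23, -0.973, 0.001], [-0.002, -0.001, -1.0]]
wrist_force: [-3.9, 2.1, 0.3]
gripper_width: 0.001
grasp_force: 2.0
```

```bash
python3 - <<'E'
from h import *
show((.018,-.039,.168))
E
```

```text
t 13.83 local [ 0.0044 -0.0388  0.1661] F [-4.2  1.2  0.3] w 0.0009890343643476267
(0.018, -0.039, 0.168) [ 0.45  0.01 -0.07] [-0.01  0.02 -0.01]
```

Clean 4 N push. Now home, slowly.

>>> {"name": "jog_arm", "arguments": {
  "rows": [
    [0.1,0,0,0,0,0],
    [0.2,0,0,0,0,0],
    [0.3,0,0,0,0,0],
    [0.38,0,0,0,0,0],
    [0.44,0,0,0,0,0],
    [0.48,0,0,0,0,0],
    [0.5,0,0,0,0,0],
    [0.5,0,0,0,0,0]
  ]
}}

```text
clock: 14.5
ee_pos: [0.491, 0.0167, 0.1662]
tcp_rot: [[0.973, -0.23, -0.002], [-0.23, -0.973, -0.0], [-0.002, 0.001, -1.0]]
wrist_force: [-4.9, 0.9, -4.3]
gripper_width: -0.002
grasp_force: 2.3
```

```bash
python3 - <<'E'
from h import *
show((.018,-.039,.168))
E
```

```text
t 14.5 local [ 0.019  -0.0392  0.1662] F [-4.9 -0.3 -4.3] w -0.0020714015274962707
(0.018, -0.039, 0.168) [-0.03 -0.01 -0.06] [ 0.01  0.02 -0.01]
```

>>> {"name": "jog_arm", "arguments": {
  "rows": [
    [0.04,0,0,0,0,0],
    [0.08,0,0,0,0,0],
    [0.12,0,0,0,0,0],
    [0.16,0,0,0,0,0],
    [0.2,0,0,0,0,0],
    [0.2,0,0,0,0,0],
    [0.2,0,0,0,0,0],
    [0.2,0,0,0,0,0]
  ]
}}

```text
clock: 15.17
ee_pos: [0.4927, 0.0163, 0.1658]
tcp_rot: [[0.973, -0.229, -0.014], [-0.229, -0.973, 0.002], [-0.014, 0.001, -1.0]]
wrist_force: [-17.1, 2.9, 3.2]
gripper_width: 0.0
grasp_force: 8.5
```

```bash
python3 - <<'E'
from h import *
show()
E
```

```text
t 15.17 local [ 0.0208 -0.0392  0.1658] F [-17.3  -1.1   3.2] w 0.0003779706353532118
```

It's firmly at the stop: 17 N and no further travel. Now retreat and check.

>>> {"name": "jog_arm", "arguments": {
  "rows": [
    [-0.3,0,0,0,0,0],
    [-1.0,0,0,0,0,0],
    [-1.8,0,0,0,0,0],
    [-1.9,0,-0.6,0,0,0],
    [-1.9,0,-1.6,0,0,0],
    [-1.9,0,-2.6,0,0,0],
    [-1.9,0,-3.0,0,0,0],
    [-1.9,0,-3.0,0,0,0]
  ]
}}

```text
clock: 15.83
ee_pos: [0.4457, 0.0276, 0.2628]
tcp_rot: [[0.973, -0.23, 0.015], [-0.23, -0.973, -0.003], [0.015, -0.0, -1.0]]
wrist_force: [-0.2, 1.0, -0.1]
gripper_width: -0.003
grasp_force: 0.0
```

```bash
python3 - <<'E'
from h import *
show();g=lever(0,"s9");a=g["image"][155:305,190:390].astype(int)
for f in(.25,.3,.33):print(f,((proj(g,f,-.235)-[190,155])*4).round())
m=(a.max(2)<60)
for row in range(24,50,3):
    x=np.where(m[row,50:140])[0]+50; sp=np.split(x,np.where(np.diff(x)>1)[0]+1); print(row*4,[(int(4*s[0]),int(4*s[-1]+4)) for s in sp if len(s)>3])
d=pickle.load(open("d0.pkl","rb"))["side"]["image"]
for n,(y0,y1,x0,x1) in dict(bottle=(245,302,204,232),wt=(288,316,258,282),pad=(308,365,285,355)).items():
    print(n,np.abs(g["image"][y0:y1,x0:x1].astype(int)-d[y0:y1,x0:x1]).mean())
E
```

```text
t 15.83 local [-0.0276 -0.0389  0.2628] F [-0.4  1.  -0.1] w -0.0027147897679020653
0.25 [351. 126.]
0.3 [339. 127.]
0.33 [331. 128.]
96 [(292, 372)]
108 [(292, 372)]
120 [(292, 368)]
132 [(292, 372)]
144 [(292, 372)]
156 [(296, 368)]
168 []
180 []
192 []
bottle 1.9870509607351712
wt 1.8745039682539681
pad 1.7422723475355055
```

```bash
python3 -c "
from rig import r
print(r.finish_job())"
```

```text
the job is handed in; nothing more can be done
None
```

The lever is fully home in third (fore-aft about 0.33, measured from the side camera) and standing clear of the robot. It was only pushed, never gripped, and never entered fourth; the bottle, weight and pad look unmoved on camera, and I did not re-check the hex key, which the arm worked nowhere near. The job took about 16 s and is handed in.

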